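Set the iris lever of the microscope light base

ROBOT

A 7-joint arm with a two-finger parallel gripper is mounted at the origin on the work surface. World frame = base frame: x ahead of the robot, y to its left, z up, the work surface at z = 0. Lengths are in m, angles in rad, forces in N, time in s.
With the tool pointing down it reaches from about 0.425 to 0.825 m from the base axis. Payload 3.6 kg.
Tool frame: the origin (TCP) lies at the very end of the fingers, on their centre line; the grasp point (between the pads) lies 19 mm behind it; z points along the fingers, y is the line along which they close (so a half turn about z gives the same grasp; the last joint's range is limited). The gripper opens to 93 mm and grips with 3 to 60 N. Pads are 15 mm wide; open, the fingers measure 128 mm over their backs; the gripper's body (75 mm by 188 mm) begins 65 mm behind the grasp point.
Start: joints at [-1.288, 0.615, -0.013, 1.423, 0.008, 1.103, -0.04], TCP at [0.198, 0.619, 0.219] pointing down, gripper open.
Joint ranges: [-3.12, 3.12], [-0.3, 2.06], [-1.34, 1.32], [0.26, 2.42], [-1.36, 4.5], [0.01, 1.98], [-2.84, 2.84]. Speed limits (rad/s): [2.79, 2.79, 3.14, 3.14, 3.14, 3.14, 3.14].

INTERFACE

Orientations are given as a unit quaternion [x, y, z, w].
In Python, from rig import r, cams, order gives the robot as it stands.
- The arm moves only by the tool drive_tool, never from a script. Its argument "increments" is one flat list of numbers, 5 for each row, row after row: the closure, from 0 (fully open) to 1 (shut), then the shift along the tool's x, y, z in mm, then the turn about the tool's z in degrees. A call has 1 to 20 rows; each row shifts and turns the commanded pose from where the row before left it, along the tool's axes as they then stand; what a row does not reach is not made up. A row lasts 1/8 s, in which the tool goes at most 62.5 mm and 10.7 degrees, less where a joint would pass 70% of its speed; a pose out of reach is approached as far as the arm can. A call with a gripper value outside its range is refused whole. The fingers move at their own pace and stop on an object; the grip force is fixed at half the most. Time passes only in rows, so rows that do not move let the fingers close. It gives the time, the measured TCP pose, the force, the opening and the grip force at its end, in the units of the state.
- r.get_obs(): the state, without advancing time (a new reading comes with each control period).
- cams.camera(name): name is "scene" or "top" or "wrist"; returns (picture, depth): 400x640x3 uint8, red, green, blue; 400x640 float32, m along the optical axis (not along the pixel's ray), 0 where there is no reading.
- cams.camera_model(name): a dict with "intrinsics" (3x3 intrinsics, pixels), "origin" and "rotation" of the camera in the world. Camera axes: x right, y down, z forward; pixel columns grow to the right and rows downward; lengths in m; the calibration is good to about 2 mm. A picture is of the moment at which its call begins: read the wrist's pose just before it. camera_model takes no time and is no camera call; for the wrist camera it gives the pose at the moment of the call.
- order.finish_job(): hands the job in; it is judged then, once.
The state is a dict: "time_s": time; "joint_pos": joint angles; "joint_vel": joint speeds; "tau": joint torques, N m; "tcp_pos": TCP position; "tcp_rot": TCP orientation; "wrist_force": force on the tool from outside, world axes, zero at the start; "torque": the same for the moment, N m; "opening": opening from 0.0 (shut) to 1.0 (fully open); "gripper_force": force on a finger pad.
Only numpy, scipy, OpenCV 4.12 (cv2) and the standard library are available. Lean on these libraries where they do the work, as an engineer would, in place of code of your own. Each camera call takes 0.05 s, during which the arm holds its last target. There are 200 camera calls.

TASK

On the microscope light base, push the knob of the iris lever around its arc until the ring's pointer lines up with the long mark of the scale and leave it there; only push the knob from its side, do not take it between the fingers. Then press the button of the lamp switch fully down and let it go. Leave the light base standing where it is, and do not disturb the other things on the bench.

Things in the scene. Friction and masses are not known exactly. Their poses are not given: they have to be found in the camera images.
- hub (a point): Centre of the iris ring on the light base: on the ring's upright axis, 60 mm above the bench. The ring is black, 148 mm in diameter, lies on top of the light base with its upper face 58 mm above the bench, and turns about the upright axis. Inside it lies a flat aluminium scale disc, 111 mm in diameter, face 60 mm above the bench, with a white window in the middle.
- knob (a point): Upright finger knob of the iris lever: black post, 14 mm diameter, 95 mm from the ring's axis, 53 to 92 mm above the bench; this point is on the post's axis, 75 mm up. It stands on a flat steel arm, 10 mm wide (top 56.5 mm up), that sticks out of the ring, and travels around the near side of the base. Pushing it takes 1 to 2 N; it stays where it is left.
- pointer (a point): Tip of the small white wedge on the black ring, pointing inwards to the scale, 56 mm from the axis on the same radius as the knob, 60 mm above the bench. It turns with the ring.
- long_mark (a point): Outer end of the long mark on the scale disc, 56 mm from the axis, 60 mm above the bench. The disc has six black radial marks 20 degrees apart: five measure 9 x 2 mm, the long one 24 x 4 mm; from above, three short ones lie clockwise of it and two counter-clockwise. The disc is clamped and does not turn during the job; its setting differs from start to start.
- iris (a joint): Angle of the iris ring (rad), counter-clockwise from above positive; at 0 the lever points along the base's own -x (towards the robot when the base is not turned). Stops at -1.2 and 1.2. It starts clockwise of the long mark (lower value).
- scale (a joint): Angle of the long mark (rad), measured as that of the iris ring: the pointer meets the long mark where joint iris equals joint scale.
- lamp_top (a point): Centre of the top face of the lamp switch's round grey push button: 32 mm diameter, top 22 mm above the bench, standing 10 mm proud of a round white housing (48 mm) fixed to the bench. It may stand left or right of the light base.
- lamp (a joint): Travel of the lamp button, 0 up to 0.006 m fully down; a spring pushes it back, fully down takes about 5 N.
- light_base: White box 280 x 220 mm, top 45 mm above the bench, free on rubber feet, 2.8 kg. Origin on the bench under the hub, z up; its x points from the lever side (box edge 110 mm from the hub) to the far edge (170 mm). A grey finned lamp house 60 x 100 mm, top 86 mm above the bench, stands on it 105 to 165 mm beyond the hub.
- dish_stack: Bystander: two closed clear dishes stacked, 58 mm diameter, 32 mm high; origin under its centre. It takes the place beside the light base that the lamp switch does not have.
- filter_cap: Bystander: round black filter cap, 30 mm diameter, 14 mm high, lying on top of the light base beside the lamp house; origin under its centre.
- oil_bottle: Bystander: small amber bottle, 36 mm diameter, 75 mm high; origin under its centre.
- objective: Bystander: steel objective lens standing on end, 30 mm diameter, 52 mm high; origin under its centre.
- media_jar: Bystander: white jar, 56 mm diameter, 85 mm high; origin under its centre.
- tip_box: Bystander: box of pipette tips, 87 x 122 mm, 63 mm high; origin under its centre.
- screwdriver: Bystander: screwdriver lying on the bench near the robot, 150 mm long; its x along the blade.
Not all that is in view belongs to the job. What is shaped like the part that bears lamp_top but turquoise is not meant.

How it is judged:
By the outcome, as a careful person would: the job done as asked, in the order asked, and still so for the second after the job is handed in, with the robot touching nothing.
It also fails if it takes over 54 s, if anything falls off the work surface, if the arm or the gripper's body presses on something with over 40 N, if the wrist force passes 120 N, or if a joint passes its speed limit or range.

## Working session

There is one attempt and no reset: what is moved stays moved. The work goes in short steps, Python scripts to look and compute and a tool call to move; the robot and the scene stay as the last step left them, time stands still between calls to the robot, and variables do not carry over. Pictures are saved under pics/ and viewed, at most 13 in all, crops included, and the job is handed in when it is done.

Besides the shell and the picture viewer there is one more tool, called by a JSON object that holds its "name" and its "arguments". drive_tool: Moves the arm, as the interface text tells. Its arguments: {"type":"object","properties":{"increments":{"type":"array","items":{"type":"number"}}},"required":["increments"]}

```bash
mkdir -p pics
cat > h.py <<'E'
import numpy as np, cv2
from rig import r, cams, order
def grab(n,f):
    m=cams.camera_model(n); p,d=cams.camera(n); cv2.imwrite(f'pics/{f}.png',p[:,:,::-1]); np.savez(f'pics/{f}.npz',p=p,d=d,K=m['intrinsics'],o=m['origin'],R=m['rotation']); return p,d,m
def load(f): return np.load(f'pics/{f}.npz')
def at_z(f,u,v,z):
    q=load(f); ray=q['R']@np.linalg.inv(q['K'])@np.array([u,v,1.]); o=q['o']; return o+ray*(z-o[2])/ray[2]
def proj(f,P):
    q=load(f); c=q['R'].T@(np.array(P)-q['o']); c=q['K']@c; return c[:2]/c[2]
def pt(f,u,v):
    q=load(f); return q['o']+q['R']@(np.linalg.inv(q['K'])@np.array([u,v,1.]))*q['d'][v,u]
E
python3 - <<'E'
from h import *
for n in('top','scene'):
    p,d,m=grab(n,n+'0'); print(n,m['origin'],m['rotation'])
print({k:np.round(v,3) for k,v in r.get_obs().items()})
E
```

```text
top [ 0.40777391 -0.01290904  1.06476606] [-0.70085978  0.71063576 -0.04248198  0.04458322]
scene [ 1.223655   -0.1226723   0.74385343] [ 0.71286624  0.58056668 -0.25393854 -0.30046508]
{'time_s': np.float64(0.1), 'joint_pos': array([-1.288,  0.616, -0.013,  1.425,  0.008,  1.103, -0.04 ]), 'joint_vel': array([ 0.001, -0.001,  0.001, -0.004, -0.002, -0.002, -0.   ]), 'tau': array([ 1.0000e-03, -4.6004e+01,  2.1000e-01, -1.6624e+01, -6.1000e-02,
        1.7000e-02,  0.0000e+00]), 'tcp_pos': array([0.197, 0.619, 0.218]), 'tcp_rot': array([ 0.154,  0.988, -0.001, -0.   ]), 'wrist_force': array([0.22 , 0.118, 0.684]), 'torque': array([-0.052,  0.029,  0.013]), 'gripper_force': np.float64(0.0), 'opening': np.float64(1.0)}
```

```bash
sed -i "s/R=m\['rotation'\])/R=Rot.from_quat(m['rotation']).as_matrix())/; 1a from scipy.spatial.transform import Rotation as Rot" h.py
python3 - <<'E'
from h import *
for n in('top','scene'):
    q=dict(np.load(f'pics/{n}0.npz')); q['R']=Rot.from_quat(q['R']).as_matrix(); np.savez(f'pics/{n}0.npz',**q)
print(at_z('top0',320,200,0), load('top0')['K'])
E
```

```text
[ 0.54223868 -0.0264657   0.        ] [[365.43335091   0.         314.62375595]
 [  0.         365.43335091 200.9509329 ]
 [  0.           0.           1.        ]]
```

View pics/top0.png

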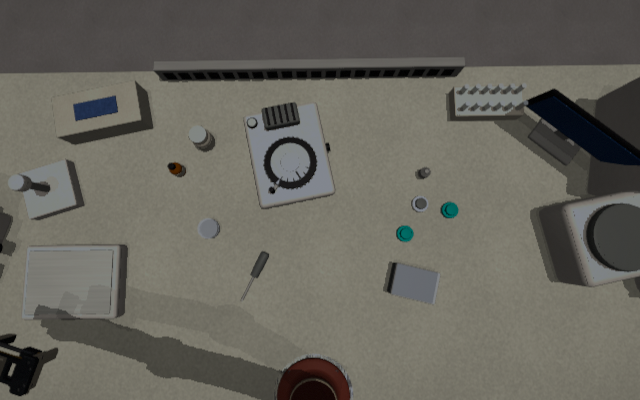

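View pics/scene0.png

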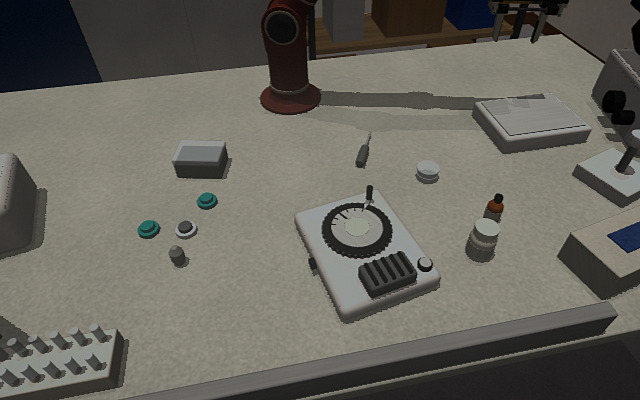

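Top view: the light base is centred near (290,160) and the knob is at (272,190). Candidates for the lamp switch are (420,204), a grey button on a white housing, and two turquoise ones at (450,210) and (405,233). By the description it is (420,204). The dish stack is at (208,228). Next is a close crop to check.

Run:
```python
from h import *
p=load('top0')['p'][:,:,::-1]
a=cv2.resize(p[130:210,240:340],(600,480),interpolation=cv2.INTER_CUBIC)
b=cv2.resize(p[185:249,395:421+39],(195,192),interpolation=cv2.INTER_CUBIC)
o=np.zeros((480,800,3),np.uint8); o[:,:600]=a; o[:192,600:795]=b; cv2.imwrite('pics/c1.png',o)
for n,u,v,z in(('hub',290.5,162.5,.058),('knob',271.5,190,.092),('lamp',420,203.5,.022)): print(n,at_z('top0',u,v,z))
for u,v in((290,160),(420,204),(271,190)): print(pt('top0',u,v))
```

```text
hub [0.64241443 0.05561597 0.058     ]
knob [0.55960839 0.10490287 0.092     ]
lamp [ 0.52529226 -0.31295212  0.022     ]
[0.64942186 0.05692672 0.05883323]
[ 0.52376321 -0.31266008  0.02276915]
[0.55928799 0.10598368 0.09417508]
```

View pics/c1.png

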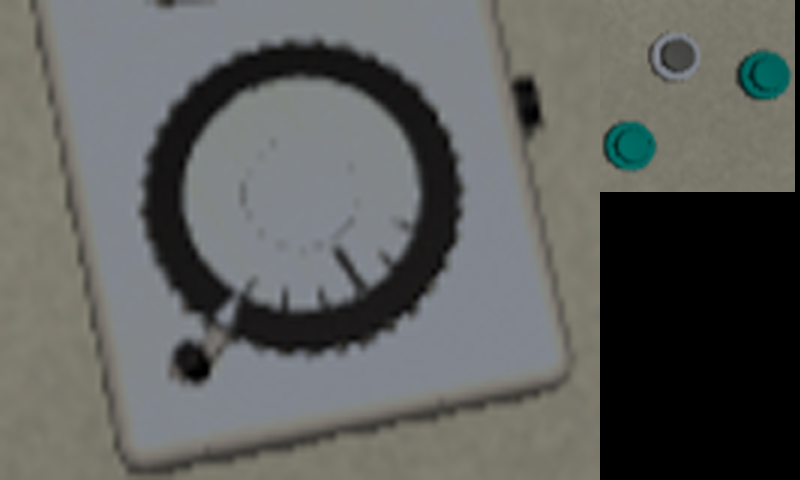

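The crop confirms the grey button in the white housing at (420,204). The knob is at about (272,190), and the long mark's outer end is at about (300,179).

```bash
cat >> h.py <<'E'
def rel(P,yaw=None):
    o=r.get_obs(); T=Rot.from_quat(o['tcp_rot']).as_matrix(); x=T[:,0]; y0=np.degrees(np.arctan2(x[1],x[0]))
    s='tcp %s yaw %.2f shift mm %s'%(np.round(o['tcp_pos'],4),y0,np.round(1000*T.T@(np.array(P)-o['tcp_pos']),1))
    if yaw is not None: s+=' turn %.2f'%(-((yaw-y0+180)%360-180))
    print(s)
E
python3 - <<'E'
from h import *
m=cams.camera_model('wrist'); o=r.get_obs(); T=Rot.from_quat(o['tcp_rot']).as_matrix()
print(T.T@(np.array(m['origin'])-o['tcp_pos']), T.T@Rot.from_quat(m['rotation']).as_matrix(), m['intrinsics'])
H=at_z('top0',290.3,162.7,.058);M=at_z('top0',300.3,178.7,.06);K=at_z('top0',271.5,190,.092)
for n,A in(('K',K),('M',M)): d=A-H; print(n,A,np.hypot(*d[:2]),np.degrees(np.arctan2(d[1],d[0])))
rel([.55,.09,.25]); rel([.55,.09,.25],180)
E
```

```text
[ 0.07546925  0.00032895 -0.16672227] [[ 1.37747703e-04 -9.61808084e-01 -2.73724660e-01]
 [ 9.99999918e-01  2.36727431e-04 -3.28573482e-04]
 [ 3.80822767e-04 -2.73724593e-01  9.61808038e-01]] [[289.42059723   0.         319.72838237]
 [  0.         289.42059723 200.48812741]
 [  0.           0.           1.        ]]
K [0.55960839 0.10490287 0.092     ] 0.09558825238716875 149.35638024112006
M [0.5953729  0.02836797 0.06      ] 0.05416236372296785 -149.10088151585956
tcp [0.1973 0.6186 0.2176] yaw 162.31 shift mm [-496.6 -396.5  -31.5]
tcp [0.1973 0.6186 0.2176] yaw 162.31 shift mm [-496.6 -396.5  -31.5] turn -17.69
```

Run:
```python
from h import *
rel([.655,.07,.26],180)
```

```text
tcp [0.1973 0.6186 0.2176] yaw 162.31 shift mm [-602.7 -383.7  -41.5] turn -17.69
```

{"name": "drive_tool", "arguments": {"increments": [0,-37.7,-24,-2.6,0,0,-37.7,-24,-2.6,0,0,-37.7,-24,-2.6,0,0,-37.7,-24,-2.6,0,0,-37.7,-24,-2.6,0,0,-37.7,-24,-2.6,0,0,-37.7,-24,-2.6,0,0,-37.7,-24,-2.6,0,0,-37.7,-24,-2.6,0,0,-37.7,-24,-2.6,0,0,-37.7,-24,-2.6,0,0,-37.7,-24,-2.6,0,0,-37.7,-24,-2.6,0,0,-37.7,-24,-2.6,0,0,-37.7,-24,-2.6,0,0,-37.7,-24,-2.6,0,0,0,0,0,-8.8,0,0,0,0,-8.8,0,0,0,0,0,0,0,0,0,0]}}

```text
time_s: 2.6
tcp_pos: [0.6553, 0.0702, 0.2599]
tcp_rot: [0.002, 1.0, -0.0, -0.0]
wrist_force: [-0.6, 0.5, -0.5]
opening: 0.999
gripper_force: 0.0
```

Run:
```python
from h import *
rel([.56,.105,.1]); grab('wrist','w1')
```

```text
tcp [0.6553 0.0702 0.2599] yaw 179.79 shift mm [ 95.3  34.5 160. ]
```

View pics/w1.png

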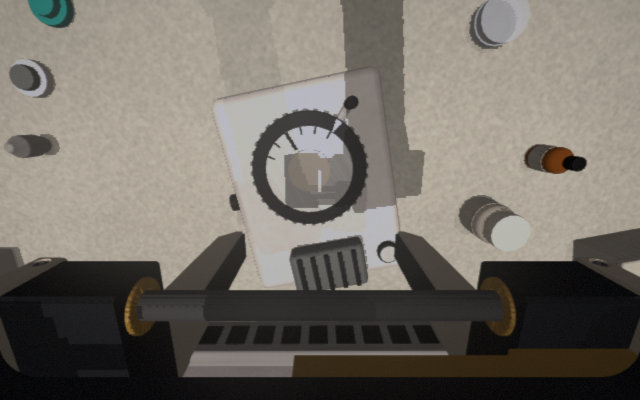

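The wrist view, with the robot at the top, shows the ring centre at about (309,166), knob (352,102), pointer (334,131) and long mark (289,135). I'll rectify it onto the z=0.06 plane to get accurate angles.

```bash
cat >> h.py <<'E'
def rect(f,c,half=.11,n=600,z=.06):
    # world-up picture: x up, y left, centred on c
    q=load(f); s=np.array([[0,0],[n,0],[n,n],[0,n]],np.float32)
    W=[(c[0]+half,c[1]+half),(c[0]+half,c[1]-half),(c[0]-half,c[1]-half),(c[0]-half,c[1]+half)]
    H=cv2.getPerspectiveTransform(np.float32([proj(f,[*w,z]) for w in W]),s)
    return cv2.warpPerspective(q['p'][:,:,::-1],H,(n,n),flags=cv2.INTER_CUBIC)
E
python3 - <<'E'
from h import *
H=at_z('w1',309.5,166,.058); print(H)
i=rect('w1',H[:2]); cv2.imwrite('pics/r1.png',i)
g=load('w1')['p'].max(2); m=((g<75)*255).astype(np.uint8); m[:95]=0;m[235:]=0;m[:,:240]=0;m[:,375:]=0
n,l,s,c=cv2.connectedComponentsWithStats(m); k=1+np.argmax(s[1:,4]); print(s[k],n)
ct=max(cv2.findContours((l==k).astype(np.uint8),cv2.RETR_EXTERNAL,cv2.CHAIN_APPROX_NONE)[0],key=len)[:,0]
P=np.array([at_z('w1',u,v,.058)[:2] for u,v in ct])
from scipy.optimize import least_squares
so=least_squares(lambda x:np.hypot(*(P-x[:2]).T)-x[2],[H[0],H[1],.074],loss='soft_l1',f_scale=.001); print(so.x)
E
```

```text
[0.63861652 0.0571197  0.058     ]
[ 253  111  115  113 4034] 4
[0.64623868 0.05928309 0.06807205]
```

View pics/r1.png

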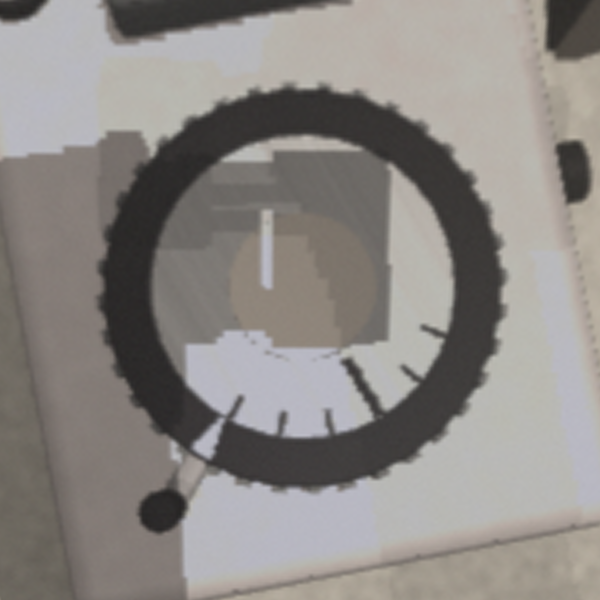

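Measured: hub (0.6437, 0.0560), pointer at 149.4° (radius 56 mm, as it should be), long mark at 210.6° (radius 55.4 mm). So the ring needs +61.2°. I'll close the fingers and place them beside the knob on its clockwise side.

{"name": "drive_tool", "arguments": {"increments": [1,16,15.6,0,0,1,16,15.6,0,0,1,16,15.6,0,0,1,16,15.6,0,0,1,0,0,10,9.25,1,0,0,10,9.25,1,0,0,10,9.25,1,0,0,10,9.25,1,0,0,10,9.25,1,0,0,10,9.25,1,0,0,30,0,1,0,0,30,0,1,0,0,30,0,1,0,0,24,0,1,0,0,14,0,1,0,0,6,0,1,0,0,0,0]}}

```text
time_s: 4.78
tcp_pos: [0.5918, 0.1327, 0.0665]
tcp_rot: [0.466, 0.885, 0.0, 0.0]
wrist_force: [0.4, 0.2, -0.8]
opening: 0.007
gripper_force: 0.0
```

Run:
```python
from h import *
a=np.radians(124.4); rel([.6437+.093*np.cos(a),.056+.093*np.sin(a),.066],124.4); grab('wrist','w2')
```

```text
tcp [0.5918 0.1327 0.0665] yaw 124.40 shift mm [ 0.4 -0.6  0.5] turn 0.00
```

View pics/w2.png

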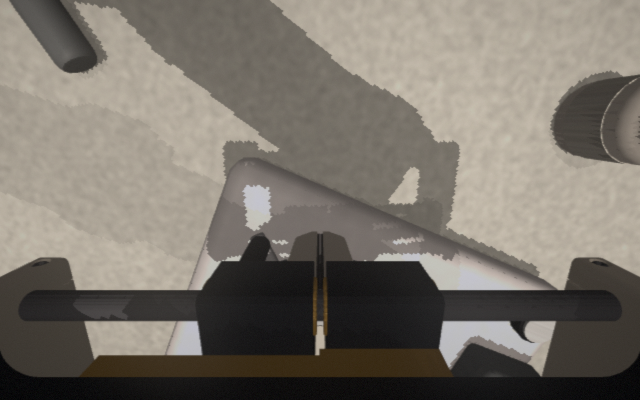

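The knob (262,245) is just left of the closed fingertips (320,235), with a gap. Next is the arc push in 5° rows, stopping a little short.

{"name": "drive_tool", "arguments": {"increments": [1,-0.35,-8.1,0,-5,1,-0.35,-8.1,0,-5,1,-0.35,-8.1,0,-5,1,-0.35,-8.1,0,-5,1,-0.35,-8.1,0,-5,1,-0.35,-8.1,0,-5,1,-0.35,-8.1,0,-5,1,-0.35,-8.1,0,-5,1,-0.35,-8.1,0,-5,1,-0.35,-8.1,0,-5,1,-0.35,-8.1,0,-5,1,-0.35,-8.1,0,-5,1,-0.17,-4,0,-2.5,1,0,0,0,0]}}

```text
time_s: 6.58
tcp_pos: [0.5527, 0.0444, 0.0672]
tcp_rot: [-0.059, 0.998, -0.0, 0.001]
wrist_force: [0.1, 0.2, -0.8]
opening: 0.005
gripper_force: 0.0
```

Run:
```python
from h import *
a=np.radians(186.9); rel([.6437+.093*np.cos(a),.056+.093*np.sin(a),.066],186.9); grab('wrist','w3'); grab('top','t3')
a=load('w3')['p'][:,:,::-1][150:400,60:460]; b=rect('t3',(.6437,.056),half=.13,n=400)
o=np.zeros((400,800,3),np.uint8); o[:250,:400]=a; o[:,400:]=b; cv2.imwrite('pics/c3.png',o)
```

```text
tcp [0.5527 0.0444 0.0672] yaw -173.18 shift mm [1.3 0.6 1.2] turn -0.08
```

View pics/c3.png

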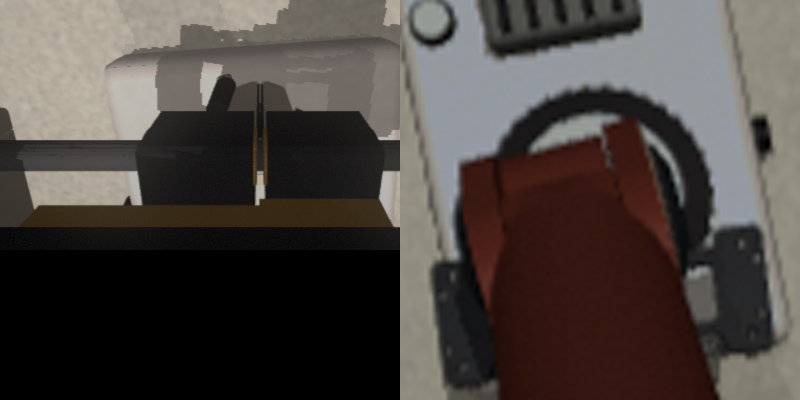

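{"name": "drive_tool", "arguments": {"increments": [1,0,8,0,0,1,0,8,0,0,1,0,0,-30,0,1,-10,0,-40,0,1,-30,0,-40,0,1,-30,0,-40,0,1,-20,0,-40,0,1,-10,0,0,0,1,0,0,0,0,1,0,0,0,0]}}

```text
time_s: 7.92
tcp_pos: [0.6477, 0.0728, 0.2544]
tcp_rot: [-0.061, 0.998, -0.0, -0.002]
wrist_force: [0.6, 0.2, 0.3]
opening: 0.002
gripper_force: 0.0
```

Run:
```python
from h import *
rel([.65,.05,.26]); grab('wrist','w4'); cv2.imwrite('pics/r4.png',rect('w4',(.6437,.056)))
```

```text
tcp [0.6477 0.0728 0.2544] yaw -173.06 shift mm [  0.5 -23.   -5.6]
```

View pics/r4.png

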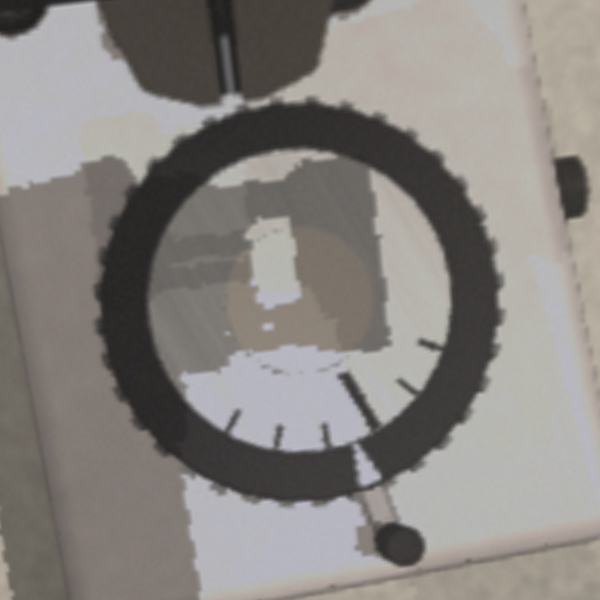

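The rectified view shows the pointer tip at (357,443), which is 21.7°, and the long mark's end at (376,428), 30.7° from −x. About 9° remains. I'll refine this with an angular profile.

```bash
cat >> h.py <<'E'
from scipy.optimize import minimize
def angles(f,guessP,guessM,c0):
    # refine centre: maximise dark annulus 57..72mm vs disc/outside
    I=rect(f,c0,half=.11,n=880).max(2).astype(float); s=4.; I=cv2.GaussianBlur(I,(0,0),2)
    th=np.radians(np.arange(0,360,.25))
    def samp(c,rr): # rr mm ; th from -x ccw (towards -y)
        X=440+s*c[0]+s*rr*np.sin(th); Y=440+s*c[1]+s*rr*np.cos(th)
        return cv2.remap(I,X.astype(np.float32)[None],Y.astype(np.float32)[None],cv2.INTER_LINEAR)[0]
    cost=lambda c: np.median(samp(c,72))+np.median(samp(c,57.5))+np.mean(samp(c,72))+np.mean(samp(c,57.5))-np.mean(samp(c,54))-np.mean(samp(c,76))
    c=minimize(cost,[0,0],method='Nelder-Mead',options=dict(initial_simplex=[[0,0],[3,0],[0,3]])).x
    a=np.degrees(th)
    def peak(rs,g,w,sg):
        p=sg*np.mean([samp(c,x) for x in rs],0); m=abs((a-g+180)%360-180)<w; q=p[m]-np.percentile(p[m],50); q=np.clip(q-.3*q.max(),0,None); aa=(a[m]-g+180)%360-180
        return g+(q*aa).sum()/q.sum()
    P=peak(np.arange(60,69,.5),guessP,9,1); M=peak(np.arange(36,51,.5),guessM,8,-1)
    print('hub',c0[0]-c[1]/1000,c0[1]-c[0]/1000,'P %.2f M %.2f'%(P,M)); return P,M
E
python3 - <<'E'
from h import *
angles('w1',-30.6,30.6,(.6437,.056)); angles('w4',21.7,30.7,(.6437,.056))
E
```

```text
hub 0.6435028897394074 0.05644928619721031 P -31.36 M 31.43
hub 0.6433344379731515 0.05650993546802599 P 21.61 M 31.53
```

{"name": "drive_tool", "arguments": {"increments": [1,10,0,0,0,1,20,0,40,0,1,30,0,40,0,1,30,0,40,0,1,10,0,40,0,1,0,0,20,0,1,0,0,10,0,1,0,-8,0,0,1,0,-8,0,0,1,-0.06,-3.25,0,-2,1,-0.06,-3.25,0,-2,1,-0.06,-3.25,0,-2,1,-0.06,-3.25,0,-2,1,-0.03,-2.4,0,-1.5,1,0,0,0,0,1,0,0,0,0,1,0,8,0,0,1,0,8,0,0]}}

```text
time_s: 10.22
tcp_pos: [0.5501, 0.0457, 0.0661]
tcp_rot: [-0.143, 0.99, 0.0, -0.0]
wrist_force: [-0.2, -0.4, 0.1]
opening: 0.004
gripper_force: 0.0
```

{"name": "drive_tool", "arguments": {"increments": [1,0,0,-30,0,1,-10,0,-40,0,1,-30,0,-40,0,1,-30,0,-40,0,1,-20,0,-40,0,1,-10,0,0,0,1,0,0,0,0,1,0,0,0,0]}}

```text
time_s: 11.22
tcp_pos: [0.6448, 0.0731, 0.2544]
tcp_rot: [-0.143, 0.99, -0.0, -0.002]
wrist_force: [-1.2, -0.5, -0.5]
opening: 0.006
gripper_force: 0.0
```

Run:
```python
from h import *
rel([.65,.05,.26]); grab('wrist','w5'); cv2.imwrite('pics/r5.png',rect('w5',(.6437,.056)))
for g in(30,31.5): angles('w5',g,31.5,(.6437,.056))
```

```text
tcp [0.6448 0.0731 0.2544] yaw -163.58 shift mm [  1.6 -23.6  -5.6]
hub 0.6432667390118603 0.05643546690488228 P 31.09 M 31.49
hub 0.6432667390118603 0.05643546690488228 P 31.09 M 31.49
```

View pics/r5.png

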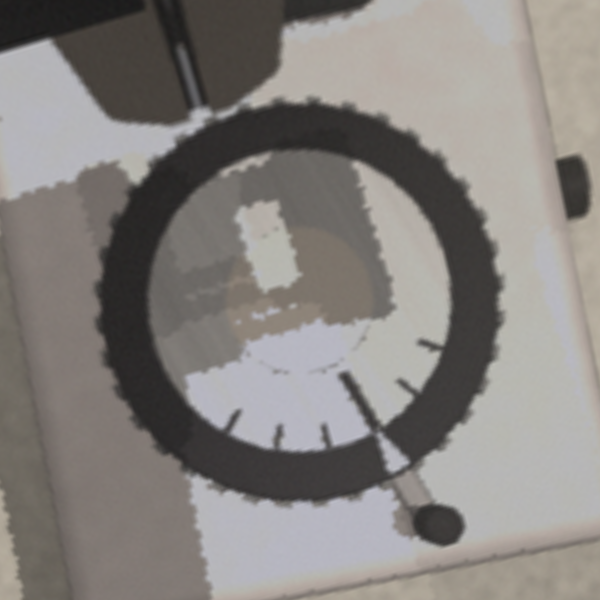

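The pointer tip at (378,430) meets the long mark's outer end, with an error of about 0.4°. Next is the lamp button. I'll move over it and check its position first.

Run:
```python
from h import *
print(at_z('w1',28,77,.022)); rel([.5253,-.313,.10])
```

```text
[ 0.52700481 -0.30790514  0.022     ]
tcp [0.645  0.073  0.2546] yaw -163.59 shift mm [ 223.3 -336.5  155.4]
```

{"name": "drive_tool", "arguments": {"increments": [1,22.3,-33.4,5,0,1,22.3,-33.4,5,0,1,22.3,-33.4,5,0,1,22.3,-33.4,5,0,1,22.3,-33.4,5,0,1,22.3,-33.4,5,0,1,22.3,-33.4,5,0,1,22.3,-33.4,5,0,1,22.3,-33.4,5,0,1,22.3,-33.4,5,0,1,0,0,0,0,1,0,0,0,0]}}

```text
time_s: 12.78
tcp_pos: [0.5268, -0.3088, 0.2059]
tcp_rot: [-0.143, 0.99, 0.001, -0.0]
wrist_force: [0.4, 0.3, -1.1]
opening: 0.005
gripper_force: 0.0
```

Run:
```python
from h import *
grab('wrist','w6'); rel([.526,-.311,.022]); print(proj('w6',[.526,-.311,.022]))
i=rect('w6',(.526,-.311),half=.05,n=400,z=.022); cv2.imwrite('pics/r6.png',i)
```

```text
tcp [ 0.5273 -0.3081  0.2061] yaw -163.46 shift mm [  2.2  -2.7 184.1]
[318.04505344 180.53117685]
```

View pics/r6.png

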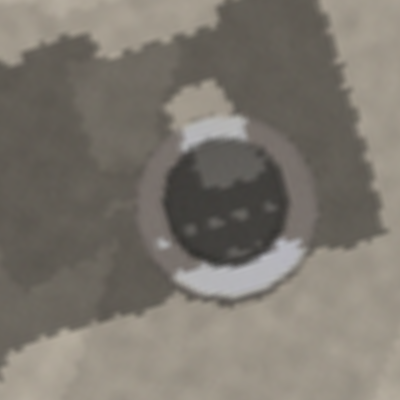

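The button centre is at (226,202) in the crop, with a diameter of 31.5 mm as expected, so it sits near (0.5255, −0.316). I'll descend to just above it, then press.

{"name": "drive_tool", "arguments": {"increments": [1,2,-4,10,0,1,2,-3.5,30,0,1,0,0,40,0,1,0,0,40,0,1,0,0,35,0,1,0,0,20,0,1,0,0,0,0,1,0,0,0,0]}}

```text
time_s: 13.82
tcp_pos: [0.5259, -0.3182, 0.0319]
tcp_rot: [-0.143, 0.99, -0.0, 0.001]
wrist_force: [0.2, 0.2, -0.0]
opening: 0.005
gripper_force: 0.0
```

{"name": "drive_tool", "arguments": {"increments": [1,0,0,3,0,1,0,0,3,0,1,0,0,3,0,1,0,0,3,0,1,0,0,2,0,1,0,0,0,0,1,0,0,0,0,1,0,0,0,0]}}

```text
time_s: 14.82
tcp_pos: [0.5252, -0.3185, 0.0175]
tcp_rot: [-0.143, 0.99, -0.0, 0.0]
wrist_force: [-1.6, -0.4, 4.7]
opening: 0.004
gripper_force: 2.1
```

{"name": "drive_tool", "arguments": {"increments": [1,0,0,1.5,0,1,0,0,1,0,1,0,0,0,0,1,0,0,0,0]}}

```text
time_s: 15.32
tcp_pos: [0.5253, -0.3185, 0.0163]
tcp_rot: [-0.143, 0.99, -0.0, 0.0]
wrist_force: [-2.7, 1.7, 12.3]
opening: 0.003
gripper_force: 6.1
```

At 12 N and z≈0.016 it has bottomed out. I'll press slightly more to be sure, then release and rise.

{"name": "drive_tool", "arguments": {"increments": [1,0,0,1,0,1,0,0,0,0,1,0,0,0,0]}}

```text
time_s: 15.7
tcp_pos: [0.5253, -0.3185, 0.0162]
tcp_rot: [-0.143, 0.99, -0.0, 0.0]
wrist_force: [-4.0, 2.5, 17.0]
opening: 0.004
gripper_force: 8.5
```

{"name": "drive_tool", "arguments": {"increments": [1,0,0,-6,0,1,0,0,-8,0,1,0,0,-20,0,1,0,0,-40,0,1,0,0,-40,0,1,0,0,-40,0,1,0,0,-40,0,1,0,0,0,0,1,0,0,0,0]}}

```text
time_s: 16.82
tcp_pos: [0.5243, -0.3179, 0.2065]
tcp_rot: [-0.143, 0.99, 0.001, -0.001]
wrist_force: [0.5, 0.2, 0.1]
opening: 0.002
gripper_force: 0.0
```

Run:
```python
from h import *
grab('top','t7'); grab('wrist','w7')
q=load('w7')
u,v=np.round(proj('w7',[.5255,-.317,.022])).astype(int); print('button z',[round(pt('w7',u+d,v)[2],4) for d in(-6,0,6)])
cv2.imwrite('pics/r7.png',rect('t7',(.6434,.0565),half=.12,n=600))
angles('top0',-31.4,31.5,(.6434,.0565)); angles('t7',31.2,31.5,(.6434,.0565))
```

```text
button z [np.float64(0.0223), np.float64(0.0236), np.float64(0.0233)]
hub 0.6432519048336778 0.057101391004581246 P -32.49 M 31.42
hub 0.6432505736966887 0.05710562028649912 P 31.05 M 31.43
```

View pics/r7.png

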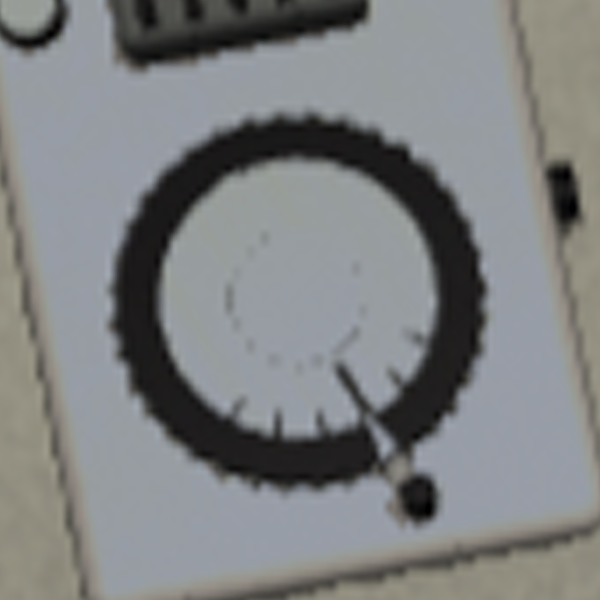

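The top view shows the pointer wedge in line with the long mark at about (372,415), with the two cameras agreeing to 0.4°. The base has not moved, the button is back up, and nothing is touched. I'm handing it in.

```bash
python3 -c "
from h import *
print(order.finish_job())"
```

```text
the job is handed in; nothing more can be done
None
```

I pushed the iris pointer to within about 0.4° of the long mark, then pressed the lamp button fully down and released it; the light base did not move, and I handed the job in at about 17 s.

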